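# Power down the bench instrument and move its battery pack to the charging cradle

## Robot

A 7-joint arm with a two-finger parallel gripper is mounted at the origin on the work surface. World frame = base frame: x ahead of the robot, y to its left, z up, the work surface at z = 0. Lengths are in m, angles in degrees, forces in N, time in s.
With the tool pointing down it reaches from about 0.425 to 0.875 m from the base axis. Payload 4.7 kg.
Tool frame: the origin (TCP) lies where the fingers leave the gripper's body, on its centre line; the fingertips stand 70 mm ahead of it and the grasp point (between the pads) lies 51 mm ahead of it (manip.hold_point_z is the z of the grasp point in the tool frame, in m); z points along the fingers, y is the direction in which the jaws open and shut (so a half turn about z gives the same grasp; the last joint's range is limited). The gripper opens to 87 mm and grips with 3 to 60 N. Pads are 19 mm wide; open, the fingers measure 117 mm over their backs; the gripper's body (75 mm by 190 mm) begins 51 mm behind the grasp point.
Start: joints at [-62.332, 18.392, -4.016, 83.108, 1.295, 78.541, -3.26], TCP at [0.294, 0.58, 0.292] pointing down, gripper open.
Joint ranges: [-163.93, 163.93], [-17.29, 119.83], [-79.2, 71.16], [3.27, 140.29], [-89.18, 269.18], [5.43, 117.66], [-154.24, 154.24]. Speed limits (degrees/s): [147.25, 147.25, 180, 180, 180, 180, 180].

## Interface

Orientations are given as [roll, pitch, yaw] about the fixed x, y, z axes, in that order (R = Rz(yaw) Ry(pitch) Rx(roll)).
In Python, from workcell import sense, camera, calibration, job, models, manip gives the robot as it stands. The module is installed in compiled form; this text tells all that it offers.
- The arm moves only by the shell command python3 -m crank 'ROWS' [OPENING] [FORCE]. ROWS is JSON, a list of rows, each a list of 4 numbers: the shift along the world's x, y, z in m, then the turn about the world's z in rad. In form: [[tx, ty, tz, roll], ...]. A call has 1 to 5 rows; each row shifts and turns the commanded pose from where the row before left it; what a row does not reach is not made up. A row lasts 1/8 s, in which the tool goes at most 62.5 mm and 10.7 degrees, less where a joint would pass 70% of its speed; a pose out of reach is approached as far as the arm can. A call with a gripper value outside its range is refused whole. OPENING is the opening, from 0 (shut) to 1 (fully open), set as the call begins (- or left out, the last holds). The fingers move at their own pace and stop on an object; FORCE is the grip in N (left out, the last holds). Time passes only in rows, so rows that do not move let the fingers close. It gives the time, the measured TCP pose, the force and the opening at its end, in the units of the state.
- sense(): the state, without advancing time (a new reading comes with each control period).
- camera(name): name is "scene" or "top" or "wrist"; returns (picture, depth): 384x512x3 uint8, red, green, blue; 384x512 float32, m along the optical axis (not along the pixel's ray), 0 where there is no reading.
- calibration(name): a dict with "vertical_fov" (degrees; the focal length in pixels is half the picture's height over the tangent of half this angle, whatever the lens; pixels are square), "cx", "cy" (the principal point, pixels), "R" (3x3) and "t" (3): a world point X has camera coordinates R X + t. Camera axes: x right, y down, z forward; pixel columns grow to the right and rows downward; lengths in m; the calibration is good to about 2 mm. The wrist camera is an equidistant fisheye: a pixel r from the principal point sees the ray r / f radians off the axis. A picture is of the moment at which its call begins: read the wrist's pose just before it. calibration takes no time and is no camera call; for the wrist camera it gives the pose at the moment of the call.
- job.close_job(): hands the job in, once; it reports no verdict.
Trained networks look in the newest picture that a camera, given by its name, has taken for a name from the list of things; names that differ only in an ending like _2 or _b are one class to them, and where a whole thing is asked for, a point or a joint stands for the part that bears it (a point fixed in the world has none). Each returns a list of dicts, best first, with "conf" (0 to 1); they miss things now and then, are a little off and sometimes report something else, mostly with a low value. They report only what shows in the picture. A call takes as long as a camera call.
- models.find_in(camera, label): "centre" ([x, y, z] in m, in world coordinates, good to about 4 mm: the middle of the surface that is visible of it).
The state is a dict: "clock": time; "joints": joint angles; "dq": joint speeds; "effort": joint torques, N m; "tool_pos": TCP position; "eef_rot": TCP orientation; "force": force on the tool from outside, world axes, zero at the start; "ft_torque": the same for the moment, N m; "grip_width": opening from 0.0 (shut) to 1.0 (fully open).
Only numpy, scipy, OpenCV 4.12 (cv2) and the standard library are available. Lean on these libraries where they do the work, as an engineer would, in place of code of your own. Each camera call takes 0.05 s, during which the arm holds its last target.

## Task

Switch the sloping instrument off with its lock toggle (pull the bat out, swing it over to the near side and let it drop back into its lock), and only then squeeze the battery pack's two side buttons, draw the pack straight out of its bay, and set it down gently, upright, on the floor of the charging cradle. Let go of it there, leave the toggle off and leave the other things on the bench where they are.

Things in the scene. Friction and masses are not known exactly. Their poses are not given: they have to be found in the camera images.
- console: The instrument: beige and grey, fixed, 257 mm deep (x), 324 wide (y), 70 high in front, 134 at the back; its top slopes 14 degrees down to its front (own -x side, towards the robot give or take yaw). Origin: centre of its underside, z up. On the face only the battery pack (right, -y half) and the lock toggle (left, +y half, 147 mm away) stand proud; a dark screen lies up the slope.
- bay (a point): Centre of the battery bay's mouth, level with the sloping face. Axes: z out of the face at right angles (14 degrees from vertical, leaning to the console's front), x up the slope, y across (the line on which the buttons are squeezed). The bay is 40 mm deep and guides the pack with 1.5 mm play each side until it has come 40 mm out along z.
- pack: Battery pack: dark block 70 (x) x 48 (y) x 80 (z) mm, 0.25 to 0.55 kg. Origin: centre of its underside; in the bay its axes are those of bay and its upper 40 mm stand proud. A grey ribbed button in the middle of each y side, 28 mm wide (x), 48 to 78 mm above the underside (8 to 38 above the face). Over both buttons: 62 mm at rest, 48 fully in (flush with the sides).
- button_left (a joint): How far the +y button is pressed in, m: 0 at rest, 0.007 fully in. Spring 4.4 N at first, 8.3 N fully in. Each button carries a hook, 21 to 29 mm above the pack's underside, out to 31.5 mm from its centre plane at rest, caught under the bay's edge. Both buttons must be in by 5.5 mm, and stay so over the first 25 mm of travel, or the pack stays locked.
- button_right (a joint): The same for the button on the pack's -y side.
- toggle_pivot (a point): The toggle's hinge, 5 mm above the face; axes like bay; hinge line y. On (start): the bat leans 25 degrees from z up the slope (+x, away from the robot); off: 25 degrees down the slope (-x). A steel gate round the hinge, about 20 mm high, 28 wide (y), holds the bat's cross pin (18 mm from the pivot, 26 long): the bat swings only while pulled out along its length.
- toggle_head (a point): Middle of the bat's head, a steel cylinder 16 mm in diameter, 20 mm long, on an 8 mm rod; 52 mm from the pivot, 63 when pulled out. z points outward along the bat. Pinched along y, the head can turn between the fingers as the bat swings.
- toggle (a joint): Angle of the bat, rad: 0 = on, 0.873 = the stop at off; with the pin down it has about 0.1 rad of play at either end. Only a little friction holds it while pulled out.
- toggle_bat (a joint): How far the bat is pulled out along its length, m: 0 = down in its lock, 0.011 = stop. It must be out by 6.5 mm or more to pass the gate. Spring back: 3.5 N at first, 6.3 N at the stop. It drops back only within 0.1 rad of either end of the swing.
- cradle: Charging cradle, fixed: low grey tray 118 x 98 mm, rim 20 mm high round an inner floor 92 (x) x 82 (y) mm, with a block 44 mm high along its +x side (50 to 74 mm from the origin). Origin: underside, below the inner floor's centre; z up. The pack stands in it upright, its x axis along the cradle's, either way round, with about 10 mm play.
- cradle_floor (a point): Centre of the cradle's inner floor, 6 mm above the bench; axes like cradle.
- weight: Bystander: small brass calibration weight, 32 mm wide, 33 mm tall; origin under its centre. Leave it alone.
- coupon_tray: Bystander: small white open tray, 70 x 50 x 18 mm; origin under its centre. Leave it alone.
- screwdriver: Bystander: screwdriver with black handle, 170 mm, lying; origin under its centre. Leave it alone.
- tape_roll: Bystander: paper tape roll lying flat, 84 mm wide, 24 mm tall; origin under its centre. Leave it alone.
- jar: Bystander: closed jar, 60 mm wide, 75 mm tall; origin under its centre. Leave it alone.
- caliper: Bystander: caliper lying flat, 190 mm long; origin under its centre. Leave it alone.
- cup: Bystander: white cup, 72 mm wide, 85 mm tall; origin under its centre. Leave it alone.

How it is judged:
By the outcome, as a careful person would: the job done as asked, in the order asked, and still so for the second after the job is handed in, with the robot touching nothing.
It also fails if it takes over 61 s, if anything falls off the work surface, if the arm or the gripper's body presses on something with over 40 N, if the wrist force passes 120 N, or if a joint passes its speed limit or range.

## Working session

There is one attempt and no reset: what is moved stays moved. The work goes in short steps, Python scripts to look and compute and a shell command to move; the robot and the scene stay as the last step left them, time stands still between calls to the robot, and variables do not carry over. Pictures are saved under pics/ and viewed, and the job is handed in when it is done.

```bash
mkdir -p pics; cat > h.py <<'E'
import numpy as np, cv2
from workcell import sense, camera, calibration, job, models, manip
def snap(n,f):
    p,d=camera(n); cv2.imwrite('pics/'+f+'.png',p[:,:,::-1]); np.save('pics/'+f+'.npy',d); return p,d
def unproj(n,u,v,z):
    c=calibration(n); f=192/np.tan(np.radians(c['vertical_fov'])/2)
    R=np.array(c['R']);t=np.array(c['t'])
    P=np.array([(u-c['cx'])/f*z,(v-c['cy'])/f*z,z]); return R.T@(P-t)
def cloud(n,d):
    c=calibration(n); f=192/np.tan(np.radians(c['vertical_fov'])/2)
    R=np.array(c['R']);t=np.array(c['t'])
    v,u=np.mgrid[0:384,0:512]
    P=np.stack([(u-c['cx'])/f*d,(v-c['cy'])/f*d,d],-1); return (P-t)@R
E
python3 - <<'E'
from h import *
np.set_printoptions(precision=4,suppress=True)
print(sense(), manip.hold_point_z)
snap('top','top0')
for l in ['console','pack','button_left','toggle_head','toggle_pivot','cradle','weight','jar','cup','caliper','tape_roll','screwdriver','coupon_tray']:
    print(l,[(np.round(x['centre'],4),round(x['conf'],2)) for x in models.find_in('top',l)[:2]])
snap('scene','scene0')
E
```

```text
{'clock': 0.0, 'joints': array([-62.3314,  18.4392,  -4.0173,  83.177 ,   1.2953,  78.54  ,
        -3.261 ]), 'dq': array([-0.0122, -0.0591,  0.0587, -0.0491, -0.0058,  0.0478,  0.0323]), 'effort': array([  0.0002, -49.1286,  -0.4041, -31.2524,  -0.0639,   0.0438,
         0.0002]), 'tool_pos': array([0.2935, 0.5795, 0.2911]), 'eef_rot': array([-179.8891,    0.0055,  153.142 ]), 'force': array([0.6283, 0.9362, 0.608 ]), 'ft_torque': array([ 0.0218, -0.0352,  0.0005]), 'grip_width': 0.9984088015256437} 0.051
console [(array([ 0.605 , -0.1529,  0.0996]), 0.66)]
pack [(array([ 0.6143, -0.2244,  0.1339]), 0.68), (array([ 0.5839, -0.0857,  0.1519]), 0.17)]
button_left [(array([ 0.6052, -0.2076,  0.1347]), 0.62), (array([0.5085, 0.1305, 0.0033]), 0.38)]
toggle_head [(array([ 0.5845, -0.0895,  0.1537]), 0.54)]
toggle_pivot [(array([ 0.6013, -0.1592,  0.0962]), 0.81)]
cradle [(array([0.6116, 0.1961, 0.005 ]), 0.72)]
weight []
jar [(array([0.4489, 0.4533, 0.073 ]), 0.88), (array([ 0.6145, -0.226 ,  0.1345]), 0.23)]
cup [(array([ 0.5475, -0.5091,  0.0524]), 0.94), (array([ 0.5998, -0.1556,  0.1008]), 0.69)]
caliper [(array([ 0.3672, -0.4328,  0.0061]), 0.97), (array([ 0.5866, -0.0861,  0.1586]), 0.46)]
tape_roll [(array([0.7278, 0.2359, 0.0272]), 0.6)]
screwdriver [(array([ 0.4719, -0.2648,  0.0193]), 0.51)]
coupon_tray [(array([ 0.3664, -0.4311,  0.0061]), 0.74), (array([ 0.6076, -0.2096,  0.1345]), 0.6)]
```

View pics/top0.png

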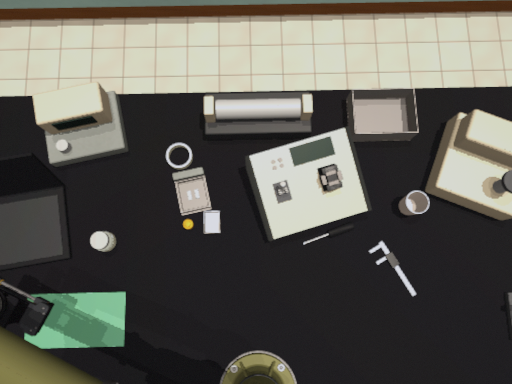

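View pics/scene0.png

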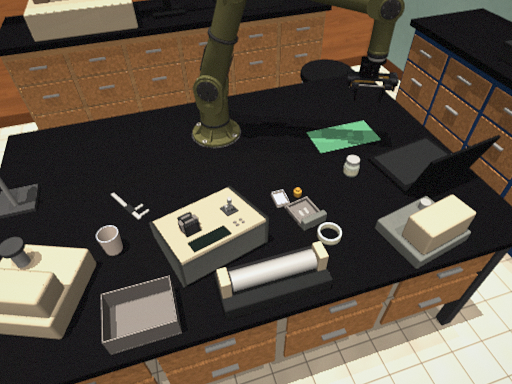

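Top view (up = +x, left = +y): console around (308,183), yawed about +17°. The toggle is at (283,190), the pack at (330,178), and the cradle at (192,192) with its block on the far side. Next I measure from depth.

```bash
python3 - <<'E'
from h import *
np.set_printoptions(precision=4,suppress=True)
d=np.load('pics/top0.npy'); P=cloud('top',d)
p=cv2.imread('pics/top0.png')
for n,(a,b,c,e) in dict(con=(235,375,120,245),cra=(165,225,160,240)).items():
    cv2.imwrite(f'pics/c_{n}.png',cv2.resize(p[c:e,a:b],None,fx=5,fy=5,interpolation=cv2.INTER_NEAREST))
C=calibration('top'); print(C['vertical_fov'],C['R'],C['t'])
# face plane: RANSAC over console region
m=np.zeros(d.shape,bool); m[130:240,245:370]=1
Q=P[m]; Q=Q[(Q[:,2]>.05)&(Q[:,2]<.2)]
best=None;rng=np.random.default_rng(0)
for i in range(800):
    a=Q[rng.choice(len(Q),3,False)]; n=np.cross(a[1]-a[0],a[2]-a[0]); 
    if np.linalg.norm(n)<1e-6: continue
    n/=np.linalg.norm(n); k=(abs((Q-a[0])@n)<.003)
    if best is None or k.sum()>best.sum(): best=k
S=Q[best]; c=S.mean(0); n=np.linalg.svd(S-c,full_matrices=False)[2][2]; n*=np.sign(n[2])
print('plane',c,n,'tilt',np.degrees(np.arccos(n[2])),'yaw of -n',np.degrees(np.arctan2(-n[1],-n[0])),len(S))
r=cv2.minAreaRect(S[:,:2].astype(np.float32)*1000); print('console rect',r)
A=Q[(Q-c)@n>.012]; h=(A-c)@n
k=A[:,1]<-.16
for s,nm in((k,'pack'),(~k,'tog')):
    B=A[s]; print(nm,len(B),B.mean(0),B.min(0),B.max(0),h[s].max())
    T=B[h[s]>.034] if nm=='pack' else B
    print(cv2.minAreaRect(T[:,:2].astype(np.float32)*1000),T.mean(0),np.median((T-c)@n))
E
```

```text
48.57833893542196 [[-0.0244 -0.9997  0.0084]
 [-0.9834  0.0225 -0.1803]
 [ 0.1801 -0.0126 -0.9836]] [0.0111 0.5861 1.2608]
plane [ 0.6029 -0.1657  0.0992] [-0.2344 -0.0641  0.97  ] tilt 14.062087543578796 yaw of -n 15.30584735174387 6523
console rect ((604.2939453125, -168.71969604492188), (254.2899169921875, 325.85125732421875), 15.155501365661621)
pack 475 [ 0.6121 -0.2277  0.1356] [ 0.5741 -0.2628  0.1056] [ 0.6529 -0.1955  0.1486] 0.04618257951661496
((612.3974609375, -230.40322875976562), (68.78387451171875, 62.633426666259766), 17.108448028564453) [ 0.6116 -0.2297  0.1373] 0.03908307424583334
tog 73 [ 0.5829 -0.0859  0.1398] [ 0.5692 -0.1014  0.1139] [ 0.5964 -0.0747  0.1678] 0.06456161261032527
((584.1419067382812, -85.95011901855469), (25.523269653320312, 28.051971435546875), 14.547062873840332) [ 0.5829 -0.0859  0.1398] 0.02717073124250563
```

View pics/c_con.png

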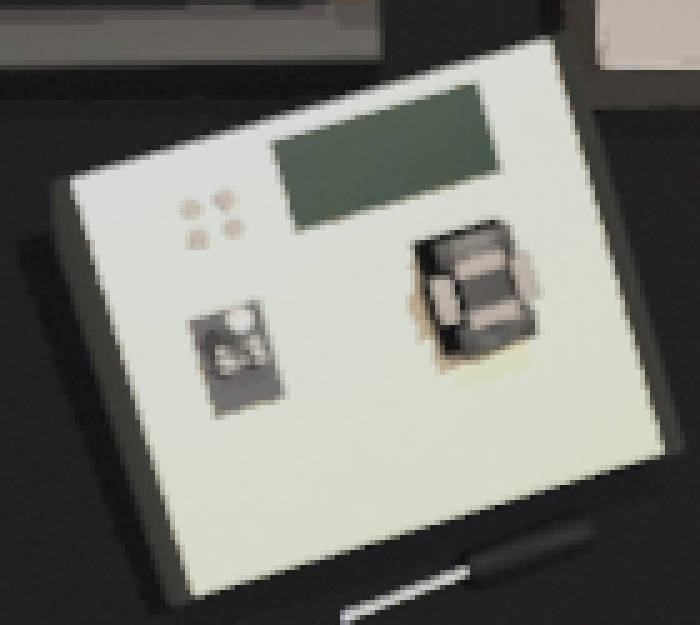

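View pics/c_cra.png

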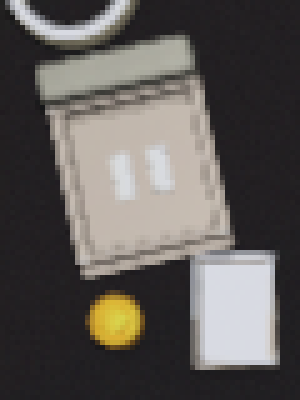

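```bash
python3 - <<'E'
from h import *
np.set_printoptions(precision=4,suppress=True)
n=np.array([-.2344,-.0641,.97]);c=np.array([.6029,-.1657,.0992])
d=np.load('pics/top0.npy'); P=cloud('top',d)
ys=np.radians(15.2); X=np.array([np.cos(ys)*.97,np.sin(ys)*.97,.242]);Y=np.array([-np.sin(ys),np.cos(ys),0])
for cam,f in(('top','top0'),('scene','scene0')):
    P=cloud(cam,np.load(f'pics/{f}.npy')).reshape(-1,3)
    D=P-c; L=np.stack([D@X,D@Y,D@n],1)
    s=(abs(L[:,0])<.1)&(abs(L[:,1])<.14)&(abs(L[:,2])<.12)
    print(cam,'face offset',np.median(L[s&(abs(L[:,2])<.01),2]))
    for nm,k in (('tog',s&(L[:,1]>.03)&(L[:,2]>.012)),('pack',s&(L[:,1]<-.02)&(L[:,2]>.034)),('head',s&(L[:,1]>.03)&(L[:,2]>.045))):
        B=L[k]; print(nm,len(B),B.min(0),B.max(0),B.mean(0))
    k=s&(L[:,1]>.03)&(L[:,2]>.03); print(L[k][:60])
# cradle
P=cloud('top',np.load('pics/top0.npy')); Q=P[160:225,165:215].reshape(-1,3)
k=(Q[:,2]>.012)&(Q[:,2]<.06)
r=cv2.minAreaRect(Q[k][:,:2].astype(np.float32)*1000);print('cradle',r,k.sum())
k=(Q[:,2]>.036);r=cv2.minAreaRect(Q[k][:,:2].astype(np.float32)*1000);print('block',r,k.sum(), Q[k].mean(0))
E
```

```text
top face offset -0.00014071668927170366
tog 73 [-0.0042  0.0679  0.0144] [0.0312 0.096  0.0645] [0.0114 0.0822 0.0389]
pack 412 [-0.0343 -0.0959  0.034 ] [ 0.036  -0.0336  0.0461] [ 0.001  -0.0641  0.039 ]
head 31 [0.0124 0.0759 0.0497] [0.0312 0.0889 0.0645] [0.0222 0.0826 0.06  ]
[[0.0312 0.0831 0.0608]
 [0.0304 0.0802 0.0596]
 [0.0297 0.0778 0.0621]
 [0.0294 0.0868 0.0617]
 [0.0286 0.084  0.0617]
 [0.0277 0.0812 0.061 ]
 [0.0271 0.0787 0.0628]
 [0.0262 0.0759 0.0626]
 [0.0263 0.0869 0.0571]
 [0.0259 0.0848 0.0622]
 [0.0252 0.0824 0.0643]
 [0.0243 0.0794 0.0624]
 [0.0236 0.0768 0.0634]
 [0.0238 0.0881 0.0603]
 [0.023  0.0854 0.0607]
 [0.0225 0.0832 0.0645]
 [0.0215 0.0801 0.062 ]
 [0.0206 0.0771 0.0603]
 [0.0211 0.0889 0.0601]
 [0.0205 0.0865 0.0627]
 [0.0198 0.0839 0.0639]
 [0.0189 0.0811 0.0637]
 [0.0179 0.0779 0.06  ]
 [0.0178 0.0888 0.0537]
 [0.0173 0.0865 0.0572]
 [0.0165 0.0837 0.0564]
 [0.0159 0.0813 0.0592]
 [0.0146 0.0778 0.0535]
 [0.0143 0.0869 0.0539]
 [0.0137 0.0845 0.0569]
 [0.0124 0.0808 0.0497]
 [0.0095 0.0829 0.0385]
 [0.008  0.0791 0.031 ]]
scene face offset 0.0003
[... 586 characters left out ...]
0564]
 [0.0348 0.0875 0.0559]
 [0.0254 0.0767 0.0524]
 [0.0318 0.0776 0.0552]
 [0.0383 0.0785 0.0582]
 [0.0357 0.083  0.0546]
 [0.0376 0.0857 0.0542]
 [0.0258 0.0757 0.049 ]
 [0.0285 0.0781 0.0492]
 [0.0319 0.0803 0.0499]
 [0.0336 0.083  0.0494]
 [0.033  0.0867 0.0473]
 [0.0295 0.077  0.0462]
 [0.0334 0.0789 0.0473]
 [0.0312 0.0832 0.044 ]
 [0.0183 0.0805 0.0344]
 [0.0239 0.0818 0.0367]
 [0.0211 0.0864 0.0329]
 [0.0179 0.0798 0.0304]
 [0.0224 0.0816 0.0319]]
cradle ((608.3707885742188, 194.41061401367188), (231.6071319580078, 105.00892639160156), 14.244749069213867) 703
block ((529.1298828125, 99.46931457519531), (386.65966796875, 93.337890625), 39.063201904296875) 255 [0.6281 0.185  0.16  ]
```

```bash
python3 -m crank '[[0.02,-0.044,0.002,-0.16],[0.02,-0.044,0.002,-0.16],[0.02,-0.044,0.002,-0.16],[0.02,-0.044,0.002,-0.16],[0.02,-0.044,0.002,-0.16]]' 1 20; python3 -m crank '[[0.02,-0.044,0.0,-0.16],[0.02,-0.044,0.0,-0.16],[0.02,-0.044,0.0,-0.16],[0.02,-0.044,0.0,-0.16],[0.02,-0.044,0.0,-0.16]]'; python3 -m crank '[[0.016,-0.044,0.0,-0.16],[0.016,-0.044,0.0,-0.16],[0.016,-0.044,0.0,-0.16],[0.016,-0.044,0.0,-0.16],[0.016,-0.044,0.0,-0.16]]'; python3 -m crank '[[0,0,0,0],[0,0,0,0]]'
python3 - <<'E'
from h import *
C=calibration('wrist');print(C, sense()['joints'])
snap('wrist','w1')
for l in ['toggle_head','pack','cradle']:
    print(l,[(np.round(x['centre'],4),round(x['conf'],2)) for x in models.find_in('wrist',l)[:2]])
E
```

```text
clock: 1.38
tool_pos: [0.3943, 0.3584, 0.3026]
eef_rot: [180.0, -0.0, 107.0]
force: [0.9, 0.6, 0.0]
grip_width: 0.999
clock: 2.0
tool_pos: [0.4942, 0.1384, 0.3026]
eef_rot: [180.0, -0.0, 61.2]
force: [1.1, 0.2, 0.4]
grip_width: 1.003
clock: 2.62
tool_pos: [0.5741, -0.0814, 0.3026]
eef_rot: [-180.0, -0.0, 15.4]
force: [0.4, -0.8, 0.1]
grip_width: 1.002
clock: 2.88
tool_pos: [0.5736, -0.0795, 0.3021]
eef_rot: [-180.0, 0.0, 15.7]
force: [-1.4, 1.8, -0.5]
grip_width: 1.002
{'vertical_fov': 65.70646984690485, 'cx': 257.0639052497145, 'cy': 188.3246216399864, 'R': array([[ 2.70104743e-01, -9.62830832e-01, -4.65538654e-04],
       [-9.21062938e-01, -2.58528322e-01,  2.91214989e-01],
       [-2.80511125e-01, -7.82297593e-02, -9.56657521e-01]]), 't': array([-0.23075653,  0.47100224,  0.55573573])} [-24.94082944  10.29732899  34.44401096  93.88902891  -5.97379884
  77.68520722 -63.95456906]
toggle_head [(array([ 0.5942, -0.0816,  0.1662]), 0.84)]
pack [(array([ 0.6179, -0.2185,  0.1377]), 0.83)]
cradle [(array([0.6121, 0.1901, 0.0093]), 0.91)]
```

View pics/w1.png

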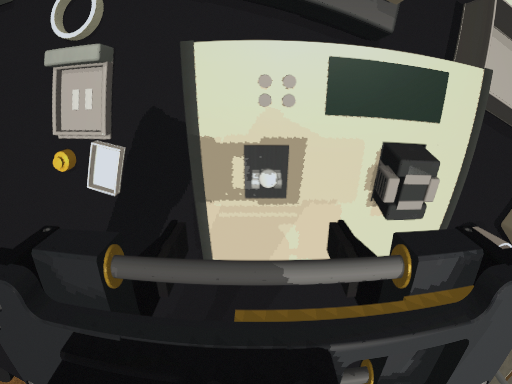

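```bash
cat >> h.py <<'E'
def wcloud(d,c):
    f=192/np.tan(np.radians(c['vertical_fov'])/2)
    v,u=np.mgrid[0:384,0:512].astype(float)
    a=u-c['cx'];b=v-c['cy'];r=np.hypot(a,b)+1e-9;th=r/f
    k=np.tan(th)/r
    P=np.stack([a*k*d,b*k*d,d],-1); return (P-np.array(c['t']))@np.array(c['R'])
def fit(S):
    c=S.mean(0); n=np.linalg.svd(S-c,full_matrices=False)[2][2]; return c,n*np.sign(n[2])
E
python3 - <<'E'
from h import *
np.set_printoptions(precision=4,suppress=True)
c0=calibration('wrist');d=np.load('pics/w1.npy'); W=wcloud(d,c0)
n=np.array([-.2344,-.0641,.97]);c=np.array([.6029,-.1657,.0992])
P=W[45:215,190:480].reshape(-1,3); P=P[d[45:215,190:480].ravel()>0]
k=abs((P-c)@n)<.008
for _ in range(5):
    c,n=fit(P[k]); k=abs((P-c)@n)<.002
c,n=fit(P[k]); print(c,n,np.degrees(np.arccos(n[2])),np.degrees(np.arctan2(-n[1],-n[0])),k.sum())
# whole face yaw by rect
F=P[k]; r=cv2.minAreaRect(F[:,:2].astype(np.float32)*1000);print(r)
for yaw in (15.2,):
    ys=np.radians(yaw);Y=np.array([-np.sin(ys),np.cos(ys),0]);X=np.cross(Y,n);X/=np.linalg.norm(X)
    o=np.array([.6029,-.1657,.0992]);o=o-((o-c)@n)*n; print('o',o)
    L=np.stack([(P-o)@X,(P-o)@Y,(P-o)@n],1)
    T=L[(L[:,2]>.034)&(L[:,1]<-.02)&(abs(L[:,0])<.06)]
    print('pack',len(T),T.min(0),T.max(0),np.percentile(T,[3,97],axis=0),np.median(T,0))
    r=cv2.minAreaRect(T[:,:2].astype(np.float32)*1000);print(r)
    T=L[(L[:,2]>.04)&(L[:,1]>.04)]; print('head',len(T),T.min(0),T.max(0),T.mean(0)); U=T[T[:,2]>.056];print(U.min(0),U.max(0),U.mean(0),len(U))
# cradle
Q=W[35:145,40:120].reshape(-1,3); z=Q[:,2]
for lo,hi in((.036,.055),(.012,.028),(.003,.009)):
    k=(z>lo)&(z<hi);B=Q[k]; print(lo,k.sum(),cv2.minAreaRect(B[:,:2].astype(np.float32)*1000),B.mean(0))
E
```

```text
[ 0.6516 -0.1311  0.113 ] [-0.2353 -0.0648  0.9698] 14.123805639871682 15.390176336960726 39059
((644.1422119140625, -156.76417541503906), (182.7982177734375, 325.6398620605469), 14.865565299987793)
o [ 0.603  -0.1657  0.0989]
pack 2547 [-0.0243 -0.0945  0.034 ] [ 0.0417 -0.0312  0.0422] [[-0.0194 -0.089   0.035 ]
 [ 0.0404 -0.0339  0.0411]] [ 0.0115 -0.0595  0.0394]
((9.222095489501953, -62.41111373901367), (65.0572509765625, 63.18533706665039), 2.3535516262054443)
head 305 [0.0237 0.0757 0.0419] [0.0375 0.091  0.0651] [0.0309 0.0838 0.0603]
[0.0237 0.0757 0.0564] [0.0375 0.091  0.0651] [0.0308 0.0837 0.0608] 292
0.036 995 ((660.1594848632812, 205.63967895507812), (24.382369995117188, 97.97067260742188), 11.87287425994873) [0.6608 0.2006 0.0432]
0.012 1533 ((615.6484985351562, 196.61285400390625), (161.81739807128906, 99.3923110961914), 11.099961280822754) [0.6078 0.1888 0.0188]
0.003 2934 ((616.562255859375, 190.6328125), (157.94947814941406, 99.98983001708984), 7.5493011474609375) [0.5974 0.1933 0.006 ]
```

```bash
python3 - <<'E'
from h import *
np.set_printoptions(precision=4,suppress=True)
print(sense()['tool_pos'],sense()['eef_rot'])
n=np.array([-.2353,-.0648,.9698]);ys=np.radians(15.2);Y=np.array([-np.sin(ys),np.cos(ys),0]);X=np.cross(Y,n);X/=np.linalg.norm(X)
o=np.array([.603,-.1657,.0989]);p=o+X*.0045+Y*.083+n*.005
def w(r,f): f=np.radians(f); return p+r*(np.cos(f)*n+np.sin(f)*X)+[0,0,.051]
a=w(.052,25);print('grasp TCP',a)
prev=a
for r,f in[(.056,25),(.060,25),(.0625,25)]+[(.0625,q) for q in np.arange(20,-26,-5)]+[(.058,-25),(.052,-25)]:
    q=w(r,f);print(r,f,q,q-prev);prev=q
print('bay',o+X*.0055-Y*.0638)
E
```

```text
[ 0.5737 -0.0785  0.3023] [-179.967    -0.0095   15.794 ]
grasp TCP [ 0.5937 -0.0822  0.2069]
0.056 25 [ 0.5945 -0.0821  0.2108] [0.0007 0.0002 0.0039]
0.06 25 [ 0.5952 -0.0819  0.2148] [0.0007 0.0002 0.0039]
0.0625 25 [ 0.5957 -0.0817  0.2172] [0.0005 0.0001 0.0025]
0.0625 20 [ 0.5905 -0.0832  0.218 ] [-0.0052 -0.0014  0.0008]
0.0625 15 [ 0.5852 -0.0846  0.2183] [-0.0053 -0.0014  0.0003]
0.0625 10 [ 0.5799 -0.086   0.2182] [-0.0053 -0.0014 -0.0002]
0.0625 5 [ 0.5747 -0.0874  0.2176] [-0.0052 -0.0014 -0.0006]
0.0625 0 [ 0.5696 -0.0888  0.2165] [-0.0052 -0.0014 -0.0011]
0.0625 -5 [ 0.5645 -0.0902  0.2149] [-0.005  -0.0014 -0.0016]
0.0625 -10 [ 0.5596 -0.0915  0.2129] [-0.0049 -0.0013 -0.002 ]
0.0625 -15 [ 0.5549 -0.0928  0.2104] [-0.0047 -0.0013 -0.0024]
0.0625 -20 [ 0.5504 -0.094   0.2076] [-0.0045 -0.0012 -0.0029]
0.0625 -25 [ 0.5462 -0.0952  0.2043] [-0.0042 -0.0011 -0.0033]
0.058 -25 [ 0.549  -0.0944  0.2008] [ 0.0027  0.0007 -0.0035]
0.052 -25 [ 0.5526 -0.0934  0.1962] [ 0.0037  0.001  -0.0047]
bay [ 0.6249 -0.2259  0.1002]
```

```bash
python3 -m crank '[[0.01,-0.0015,-0.02,-0.008],[0.01,-0.0015,-0.025,0],[0,0,-0.025,0],[0,0,-0.02,0],[0,0,0,0]]' 0.6; python3 -m crank '[[0,0,0,0],[0,0,0,0]]'; python3 - <<'E'
from h import *
print(sense()['tool_pos'],sense()['eef_rot'],sense()['force'])
snap('wrist','w2')
E
```

```text
clock: 3.7
tool_pos: [0.5926, -0.0828, 0.2098]
eef_rot: [-180.0, 0.2, 15.2]
force: [-0.3, 0.4, -0.4]
grip_width: 0.614
clock: 3.95
tool_pos: [0.5943, -0.0832, 0.2135]
eef_rot: [180.0, -0.1, 15.2]
force: [0.4, 0.3, -0.4]
grip_width: 0.602
[ 0.59434498 -0.08321754  0.21347573] [ 1.79970040e+02 -1.17797069e-01  1.51747154e+01] [ 0.4013446   0.25969682 -0.42842593]
```

View pics/w2.png

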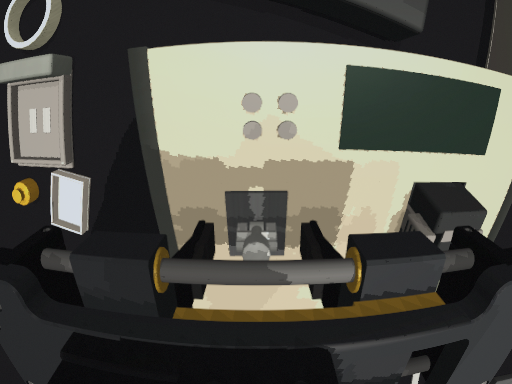

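The head sits between the fingers at about (257,255), centred. I'll lower slightly and close.

```bash
python3 -m crank '[[0,0.001,-0.006,0],[0,0,0,0],[0,0,0,0]]' 0.3; python3 -m crank '[[0,0,0,0],[0,0,0,0],[0,0,0,0],[0,0,0,0]]' 0 40;  python3 -m crank '[[0,0,0,0],[0,0,0,0]]'; python3 - <<'E'
from h import *
s=sense();print(s['tool_pos'],s['eef_rot'],s['force'],s['grip_width']*87)
E
```

```text
clock: 4.38
tool_pos: [0.5937, -0.0821, 0.2062]
eef_rot: [180.0, 0.0, 15.2]
force: [0.6, -0.4, 0.9]
grip_width: 0.351
clock: 4.88
tool_pos: [0.5939, -0.0826, 0.2064]
eef_rot: [180.0, -0.0, 15.2]
force: [0.3, -2.1, -0.5]
grip_width: 0.167
clock: 5.12
tool_pos: [0.5939, -0.0825, 0.2064]
eef_rot: [180.0, -0.0, 15.2]
force: [1.5, -1.3, 0.2]
grip_width: 0.166
[ 0.59385326 -0.0825221   0.2064339 ] [ 1.79958051e+02 -1.77170894e-02  1.51572004e+01] [ 1.48826072 -1.32661886  0.18567557] 14.439788481665142
```

```bash
python3 -m crank '[[0.0007,0.0002,0.004,0],[0.0007,0.0002,0.004,0],[0.0004,0.0001,0.002,0],[0,0,0,0],[0,0,0,0]]'; python3 - <<'E'
from h import *
s=sense();print(s['tool_pos'],s['force'],s['grip_width']*87)
E
```

```text
clock: 5.75
tool_pos: [0.5951, -0.082, 0.2159]
eef_rot: [180.0, 0.1, 15.2]
force: [0.5, -4.5, -6.3]
grip_width: 0.172
[ 0.59505849 -0.08198939  0.21587875] [ 0.49740476 -4.48222934 -6.29018604] 14.922628477592868
```

```bash
python3 -m crank '[[-0.005,-0.0018,0.001,0],[-0.0053,-0.0014,0.0004,0],[-0.0053,-0.0014,-0.0002,0],[-0.0052,-0.0014,-0.0006,0],[-0.0052,-0.0014,-0.001,0]]';python3 -m crank '[[-0.005,-0.0014,-0.0016,0],[-0.0049,-0.0013,-0.002,0],[-0.0047,-0.0013,-0.0024,0],[-0.0045,-0.0012,-0.0029,0],[-0.0042,-0.0011,-0.0033,0]]';python3 -m crank '[[0,0,0,0],[0,0,0,0]]'; python3 - <<'E'
from h import *
s=sense();print(s['tool_pos'],s['force'],s['grip_width']*87)
E
```

```text
clock: 6.38
tool_pos: [0.5711, -0.0886, 0.2171]
eef_rot: [179.9, -0.3, 15.2]
force: [5.5, -2.9, -5.9]
grip_width: 0.167
clock: 7.0
tool_pos: [0.5492, -0.0946, 0.2061]
eef_rot: [179.9, -0.5, 15.2]
force: [7.6, -2.3, -1.4]
grip_width: 0.168
clock: 7.25
tool_pos: [0.5487, -0.0948, 0.2059]
eef_rot: [179.9, -0.4, 15.2]
force: [6.7, -2.3, -4.4]
grip_width: 0.171
[ 0.54873099 -0.09481273  0.20589741] [ 6.72785638 -2.27605925 -4.38082335] 14.880247122660323
```

```bash
python3 -m crank '[[-0.0025,-0.0007,-0.002,0],[0,0,0,0],[0.0027,0.0007,-0.0035,0],[0.002,0.0005,-0.0025,0],[0.002,0.0005,-0.0025,0]]';python3 -m crank '[[0,0,0,0],[0,0,0,0]]'; python3 - <<'E'
from h import *
s=sense();print(s['tool_pos'],s['force'],s['grip_width']*87)
snap('wrist','w3');snap('scene','s3')
p=cv2.imread('pics/s3.png')[170:290,130:290];cv2.imwrite('pics/s3c.png',cv2.resize(p,None,fx=4,fy=4))
E
```

```text
clock: 7.88
tool_pos: [0.55, -0.095, 0.197]
eef_rot: [-179.9, 0.0, 15.2]
force: [-12.5, -2.4, 23.7]
grip_width: 0.17
clock: 8.12
tool_pos: [0.5498, -0.0951, 0.1969]
eef_rot: [-179.9, 0.0, 15.1]
force: [-9.5, -2.9, 16.8]
grip_width: 0.166
[ 0.5497616  -0.09513202  0.19687886] [-9.47761073 -2.9488452  16.82666123] 14.447257520040841
```

View pics/s3c.png

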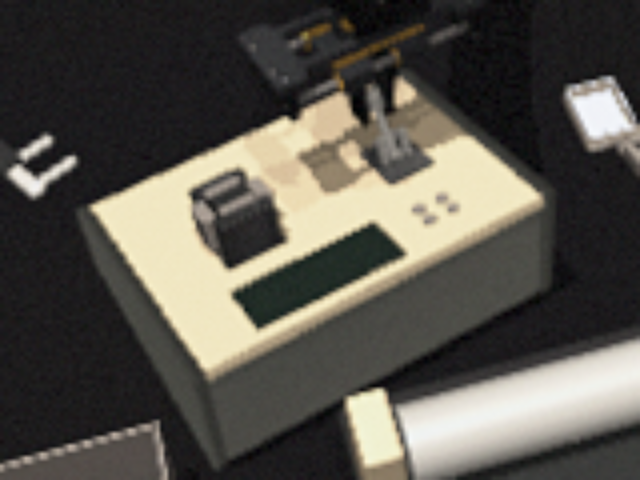

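```bash
cat >>h.py <<'E'
def bat(t):
    n=np.array([-.2353,-.0648,.9698]);ys=np.radians(15.2);Y=np.array([-np.sin(ys),np.cos(ys),0]);X=np.cross(Y,n);X/=np.linalg.norm(X)
    o=np.array([.603,-.1657,.0989]);p=o+X*.0045+Y*.083+n*.005
    v=np.array(t)-[0,0,.051]-p; return np.hypot(v@n,v@X)*1000,np.degrees(np.arctan2(v@X,v@n)),v@Y*1000
E
python3 - <<'E'
from h import *
for t in ([.5939,-.0825,.2064],[.59505,-.082,.2159],[.5711,-.0886,.2171],[.5487,-.0948,.2059],[.5498,-.0951,.1969]): print(bat(t))
E
```

```text
(np.float64(51.51275652771379), np.float64(25.192776617945917), np.float64(-0.32050635873376154))
(np.float64(61.0774554494176), np.float64(24.6243770958531), np.float64(-0.13951566693459547))
(np.float64(62.77158122575779), np.float64(1.5066296113881066), np.float64(-0.22919370200315814))
(np.float64(62.21917696938756), np.float64(-22.31258398423788), np.float64(-0.33925836617609323))
(np.float64(54.5854220215004), np.float64(-27.099150220160176), np.float64(-0.9171714110227435))
```

```bash
python3 -m crank '[[0,0,0,0],[0,0,0,0],[0,0,0,0]]' 0.5;python3 -m crank '[[0,0,0.03,0],[0,0,0.03,0],[0,0,0.03,0],[0,0,0.01,0],[0,0,0,0]]'; python3 - <<'E'
from h import *
np.set_printoptions(precision=4,suppress=True)
s=sense();print(s['tool_pos'],s['force'],s['grip_width']*87)
C=calibration('wrist');p,d=snap('wrist','w4');W=wcloud(d,C).reshape(-1,3)
n=np.array([-.2353,-.0648,.9698]);ys=np.radians(15.2);Y=np.array([-np.sin(ys),np.cos(ys),0]);X=np.cross(Y,n)
o=np.array([.603,-.1657,.0989])
L=np.stack([(W-o)@X,(W-o)@Y,(W-o)@n],1)
T=L[(L[:,2]>.03)&(L[:,2]<.08)&(abs(L[:,1]-.083)<.03)&(abs(L[:,0])<.06)]; print(len(T),T.min(0),T.max(0),T.mean(0))
snap('scene','s4')
p=cv2.imread('pics/s4.png')[170:290,130:290];cv2.imwrite('pics/s4c.png',cv2.resize(p,None,fx=4,fy=4))
E
```

```text
clock: 8.6
tool_pos: [0.5504, -0.0935, 0.1933]
eef_rot: [-179.9, -0.0, 15.2]
force: [0.9, -0.1, 0.9]
grip_width: 0.42
clock: 9.22
tool_pos: [0.5505, -0.0941, 0.2931]
eef_rot: [-180.0, -0.0, 15.2]
force: [-0.8, 0.8, -0.5]
grip_width: 0.507
[ 0.5505 -0.0941  0.2931] [-0.7777  0.837  -0.5135] 44.07290428755616
593 [-0.0277  0.0749  0.0301] [-0.0022  0.0904  0.0649] [-0.0127  0.0825  0.0529]
```

View pics/s4c.png

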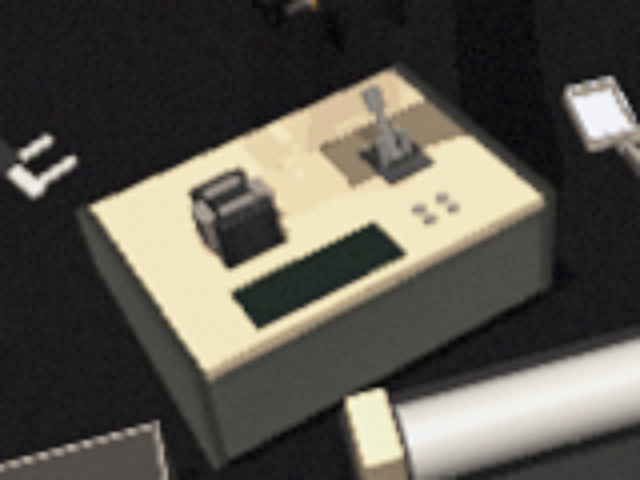

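View pics/w4.png

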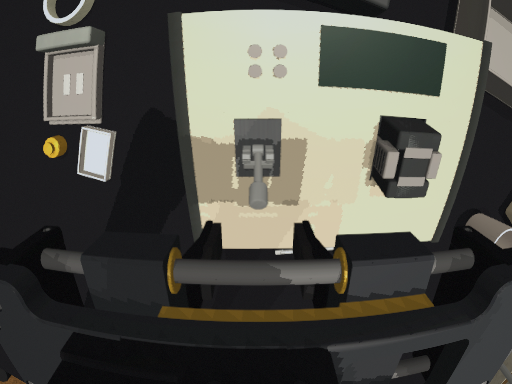

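The toggle now leans to the near side, with its head end at (258,200) in the wrist view. Its height matches the dropped position, so it's in the lock. Now I localise the pack from this view (408,157).

```bash
python3 - <<'E'
from h import *
np.set_printoptions(precision=4,suppress=True)
C=calibration('wrist');d=np.load('pics/w4.npy');W=wcloud(d,C).reshape(-1,3)
n=np.array([-.2353,-.0648,.9698]);ys=np.radians(15.2);Y=np.array([-np.sin(ys),np.cos(ys),0]);X=np.cross(Y,n)
o=np.array([.603,-.1657,.0989])
L=np.stack([(W-o)@X,(W-o)@Y,(W-o)@n],1)
s=(L[:,1]<-.02)&(L[:,1]>-.11)&(abs(L[:,0])<.06)
f=s&(abs(L[:,2])<.006);print('face',np.median(L[f,2]))
for lo,hi in((.03,.05),(.038,.045),(.043,.06)):
    T=L[s&(L[:,2]>lo)&(L[:,2]<hi)];print(lo,len(T),T.min(0),T.max(0),T.mean(0))
T=L[s&(L[:,2]>.01)];
print(np.histogram(T[:,0],bins=np.arange(-.05,.06,.005)))
B=L[s&(L[:,2]>.01)&(L[:,1]>-.036)];print('btnL',B.min(0),B.max(0),B.mean(0),len(B))
E
```

```text
face -0.001451038502764965
0.03 3375 [-0.0309 -0.0948  0.03  ] [ 0.0396 -0.0313  0.0412] [ 0.007  -0.06    0.0374]
0.038 1807 [-0.0298 -0.0904  0.038 ] [ 0.039  -0.0361  0.0412] [ 0.0055 -0.0628  0.0389]Traceback (most recent call last):
  File "<stdin>", line 10, in <module>
    return umr_minimum(a, axis, None, out, keepdims, initial, where)
ValueError: zero-size array to reduction operation minimum which has no identity
```

```bash
python3 - <<'E'
from h import *
np.set_printoptions(precision=4,suppress=True)
n=np.array([-.2353,-.0648,.9698]);ys=np.radians(15.2);Y=np.array([-np.sin(ys),np.cos(ys),0]);X=np.cross(Y,n)
o=np.array([.603,-.1657,.0985])
g=o+X*.0045-Y*.0635+n*.025+[0,0,.051];print('TCP',g, g-sense()['tool_pos'],'n',n)
C=calibration('wrist');d=np.load('pics/w4.npy');W=wcloud(d,C)[20:140,25:115].reshape(-1,3)
z=W[:,2]
k=(z>.040)&(z<.048);B=W[k];r=cv2.minAreaRect(B[:,:2].astype(np.float32)*1000);print(r,k.sum())
k=(z>.003)&(z<.009);B=W[k];print('floor',np.median(B,0))
k=(z>.015)&(z<.024);B=W[k];print('rim',cv2.minAreaRect(B[:,:2].astype(np.float32)*1000))
# search pose: rim mask model fit over (x,y,yaw)
from scipy.optimize import minimize
T=W[(z>.002)&(z<.05)]
def model(p):
    c,s=np.cos(p[2]),np.sin(p[2]);q=T[:,:2]-p[:2];u=q[:,0]*c+q[:,1]*s;v=-q[:,0]*s+q[:,1]*c
    h=np.zeros(len(T)); out=(abs(v)<.049)&(u>-.059+0*u)&(u<.074)
    h[out]=.020; h[(abs(u)<.046)&(abs(v)<.041)]=.006; h[(u>.05)&(u<.074)&(abs(v)<.049)]=.044
    return np.abs(h-T[:,2]).clip(0,.02).mean()
best=min(((model((x,y,a)),x,y,a) for x in np.arange(.59,.612,.002) for y in np.arange(.182,.204,.002) for a in np.radians(np.arange(6,18,1.))))
r=minimize(model,best[1:],method='Nelder-Mead',options=dict(initial_simplex=[[best[1]+i,best[2]+j,best[3]+k] for i,j,k in((0,0,0),(.002,0,0),(0,.002,0),(0,0,.02))]))
print(r.x,np.degrees(r.x[2]),r.fun)
E
```

```text
TCP [ 0.618  -0.2275  0.1748] [ 0.0682 -0.1334 -0.117 ] n [-0.2353 -0.0648  0.9698]
((659.4422607421875, 204.50039672851562), (23.7167911529541, 96.65586853027344), 10.866133689880371) 828
floor [0.595  0.1922 0.0045]
rim ((610.25927734375, 185.70022583007812), (181.24977111816406, 119.94315338134766), 12.872547149658203)
[0.5992 0.1937 0.1996] 11.436112409546595 0.004811994920751668
```

```bash
python3 -m crank '[[0.023,-0.0445,0,0],[0.023,-0.0445,0,0],[0.022,-0.0444,0,0],[0,0,-0.02,0],[0,0,-0.03,0]]' 1; python3 -m crank '[[0,0,0,0],[0,0,0,0]]'; python3 - <<'E'
from h import *
np.set_printoptions(precision=4,suppress=True)
s=sense();print(s['tool_pos'],s['eef_rot'],s['grip_width']*87)
snap('wrist','w5')
E
```

```text
clock: 9.95
tool_pos: [0.6181, -0.2279, 0.2412]
eef_rot: [-180.0, 0.1, 15.1]
force: [0.9, 0.6, -0.2]
grip_width: 0.959
clock: 10.2
tool_pos: [0.6185, -0.227, 0.2434]
eef_rot: [-180.0, 0.0, 15.2]
force: [-0.7, 0.4, 0.1]
grip_width: 0.999
[ 0.6185 -0.227   0.2434] [-179.9851    0.005    15.2252] 86.92443068217236
```

View pics/w5.png

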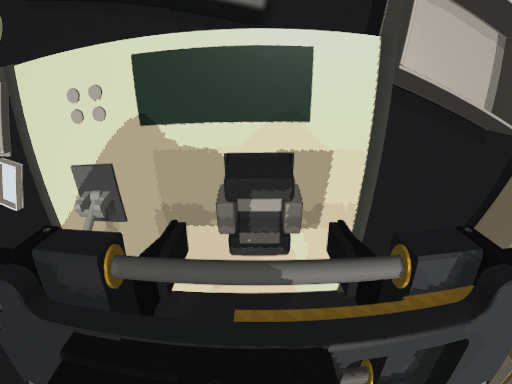

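The pack is centred between the fingers: buttons at (228,212) and (293,210), fingers at columns 175 and 340. Descending.

```bash
python3 -m crank '[[0,0,-0.03,0],[0,0,-0.025,0],[0,0,-0.0135,0],[0,0,0,0],[0,0,0,0]]' 1; python3 - <<'E'
from h import *
np.set_printoptions(precision=4,suppress=True)
s=sense();print(s['tool_pos'],s['eef_rot'],s['grip_width']*87,s['force'])
snap('wrist','w6')
E
```

```text
clock: 10.88
tool_pos: [0.6191, -0.2281, 0.1762]
eef_rot: [179.9, -0.1, 15.2]
force: [-0.4, -0.6, 0.9]
grip_width: 1.001
[ 0.6191 -0.2281  0.1762] [179.9283  -0.1081  15.1735] 87.11293389570218 [-0.3537 -0.6069  0.8535]
```

View pics/w6.png

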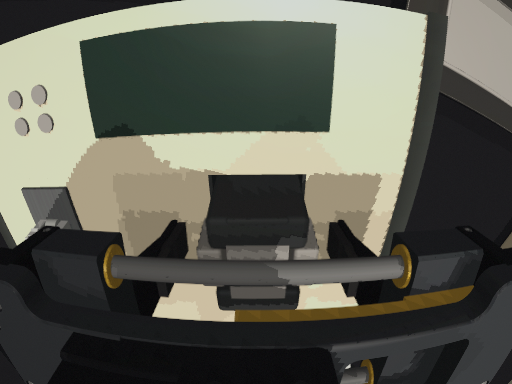

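Fingers straddle the buttons with no contact. Squeeze.

```bash
python3 -m crank '[[0,0,0,0],[0,0,0,0],[0,0,0,0],[0,0,0,0],[0,0,0,0]]' 0 35; python3 -m crank '[[0,0,0,0],[0,0,0,0],[0,0,0,0]]'; python3 - <<'E'
from h import *
np.set_printoptions(precision=4,suppress=True)
s=sense();print(s['tool_pos'],s['eef_rot'],s['grip_width']*87,s['force'])
E
```

```text
clock: 11.55
tool_pos: [0.6183, -0.2282, 0.1753]
eef_rot: [180.0, 0.0, 15.2]
force: [-5.5, 1.9, 10.3]
grip_width: 0.521
clock: 11.92
tool_pos: [0.6183, -0.2281, 0.1754]
eef_rot: [180.0, -0.0, 15.2]
force: [-2.3, 0.5, 4.8]
grip_width: 0.522
[ 0.6183 -0.2281  0.1754] [179.9791  -0.0077  15.1612] 45.39592191919711 [-2.2686  0.5383  4.7666]
```

```bash
python3 -m crank '[[-0.0007,-0.0002,0.003,0],[-0.0007,-0.0002,0.003,0],[-0.0010,-0.0003,0.004,0],[0,0,0,0]]'; python3 - <<'E'
from h import *
np.set_printoptions(precision=4,suppress=True)
s=sense();print(s['tool_pos'],s['eef_rot'],s['grip_width']*87,s['force'])
E
```

```text
clock: 12.42
tool_pos: [0.616, -0.2284, 0.1848]
eef_rot: [-180.0, -0.0, 15.2]
force: [-0.3, -0.6, -4.1]
grip_width: 0.516
[ 0.616  -0.2284  0.1848] [-179.9973   -0.0043   15.1708] 44.87188819134799 [-0.3339 -0.6452 -4.1007]
```

```bash
python3 -m crank '[[-0.0019,-0.0005,0.0078,0],[-0.0019,-0.0005,0.0078,0],[-0.0019,-0.0005,0.0078,0],[-0.0019,-0.0005,0.0078,0],[-0.0019,-0.0005,0.0078,0]]';  python3 -m crank '[[-0.0019,-0.0005,0.0078,0],[-0.0019,-0.0005,0.0078,0],[0,0,0.02,0],[0,0,0.03,0],[0,0,0,0]]'; python3 - <<'E'
from h import *
np.set_printoptions(precision=4,suppress=True)
s=sense();print(s['tool_pos'],s['eef_rot'],s['grip_width']*87,s['force'])
snap('scene','s7');snap('wrist','w7')
p=cv2.imread('pics/s7.png')[130:290,130:290];cv2.imwrite('pics/s7c.png',cv2.resize(p,None,fx=4,fy=3.7))
E
```

```text
clock: 13.05
tool_pos: [0.6064, -0.231, 0.2244]
eef_rot: [180.0, -0.0, 15.2]
force: [-0.5, 0.3, -4.8]
grip_width: 0.516
clock: 13.68
tool_pos: [0.6041, -0.2329, 0.293]
eef_rot: [179.8, -0.3, 15.2]
force: [-0.2, 0.0, -4.4]
grip_width: 0.517
[ 0.6041 -0.2329  0.293 ] [179.7927  -0.3211  15.1664] 44.953967212255264 [-0.2381  0.0273 -4.3856]
```

View pics/s7c.png

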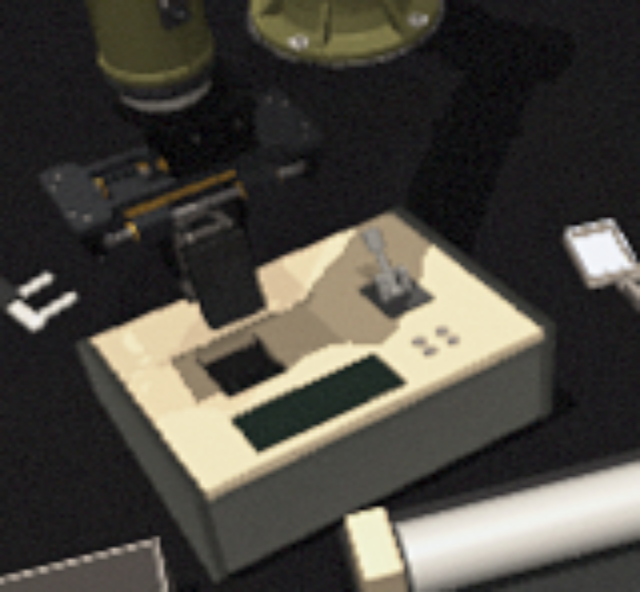

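View pics/w7.png

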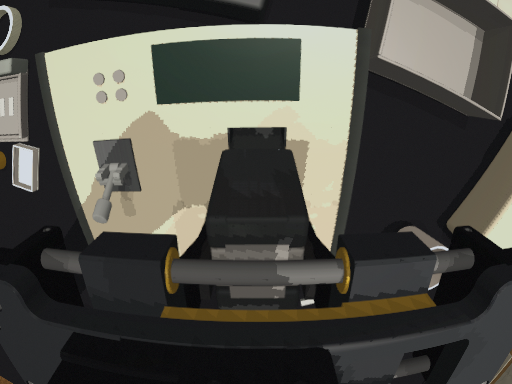

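```bash
python3 -m crank '[[0,0.01,0.03,0],[-0.002,0.03,0.01,0],[-0.003,0.045,0,-0.01],[-0.003,0.05,0,-0.01],[-0.003,0.05,0,-0.01]]';  python3 -m crank '[[-0.003,0.05,0,-0.01],[-0.003,0.05,0,-0.01],[-0.003,0.05,0,-0.01],[-0.002,0.045,0,-0.006],[0,0.03,0,0]]';  python3 -m crank '[[0,0.012,-0.02,0],[0,0,-0.03,0],[0,0,-0.03,0],[0,0,-0.03,0],[0,0,0,0]]'; python3 -m crank '[[0,0,0,0],[0,0,0,0]]'; python3 - <<'E'
from h import *
np.set_printoptions(precision=4,suppress=True)
s=sense();print(s['tool_pos'],s['eef_rot'],s['grip_width']*87,s['force'])
C=calibration('wrist');p,d=snap('wrist','w8');W=wcloud(d,C)
P,D=snap('scene','s8');p=P[130:290,220:380,::-1];cv2.imwrite('pics/s8c.png',cv2.resize(p,None,fx=4,fy=3.7))
S=cloud('scene',D).reshape(-1,3);g=s['tool_pos']
k=(np.hypot(S[:,0]-g[0],S[:,1]-g[1])<.08)&(S[:,2]>.05)&(S[:,2]<g[2]-.05)
a=np.radians(11.4);u=(S[k]-g)@np.array([np.cos(a),np.sin(a),0]);v=(S[k]-g)@np.array([-np.sin(a),np.cos(a),0]);z=S[k][:,2]
for lo in np.arange(.05,.18,.01):
    m=(z>=lo)&(z<lo+.01)
    if m.sum()>5: print(round(lo,3),m.sum(),u[m].min(),u[m].max(),v[m].min(),v[m].max())
E
```

```text
clock: 14.4
tool_pos: [0.5908, -0.0452, 0.3277]
eef_rot: [-180.0, 0.1, 13.4]
force: [1.3, 0.3, -4.1]
grip_width: 0.519
clock: 15.02
tool_pos: [0.5793, 0.1813, 0.3273]
eef_rot: [-180.0, 0.2, 11.6]
force: [-0.0, 0.5, -4.4]
grip_width: 0.519
clock: 15.65
tool_pos: [0.5782, 0.1877, 0.2146]
eef_rot: [179.8, 0.5, 11.3]
force: [-0.7, -0.4, -4.7]
grip_width: 0.519
clock: 15.9
tool_pos: [0.5816, 0.1899, 0.2207]
eef_rot: [-180.0, -0.1, 11.4]
force: [0.0, -0.3, -4.8]
grip_width: 0.519
[0.5816 0.1899 0.2207] [-179.9812   -0.1412   11.3602] 45.1307058723286 [ 0.0098 -0.2584 -4.8101]
0.1 7 -0.014796138910126566 0.009037870375484012 -0.022040640667787888 -0.012450199674452201
0.11 24 -0.016076592125247115 0.051216733858716855 -0.024382720296978442 0.01806515445149813
0.12 46 -0.017190522722790046 0.05250597570993168 -0.024348272602643647 0.02257914101396655
0.13 57 -0.01872185060229519 0.049814260409933385 -0.024543492083369946 0.02348434539471648
0.14 44 -0.02518887417434715 0.04708764425155188 -0.02556226003969508 0.021313180751360898
0.15 53 -0.026272766582293605 0.04525633734060367 -0.03125841589718369 0.024114517187412175
0.16 52 -0.025995618138858274 0.043418869896198406 -0.031239086382550085 0.026267131260359323
0.17 7 0.004292970240827707 0.039399768024946234 -0.03146811099726363 0.02130286658291242
```

View pics/s8c.png

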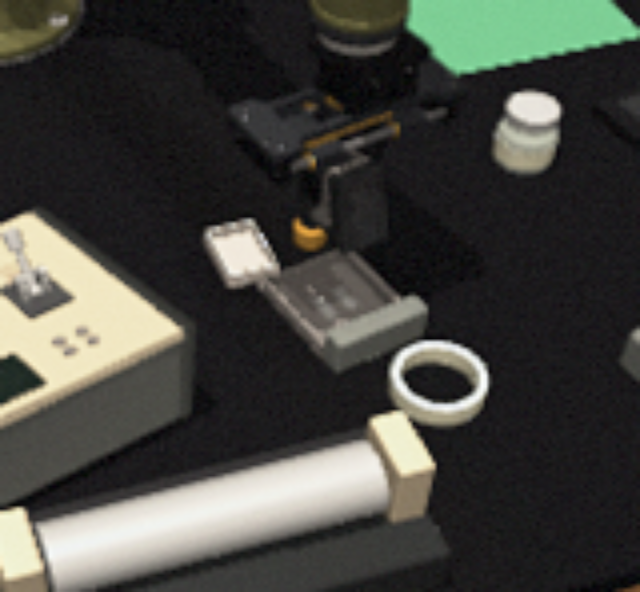

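View pics/w8.png

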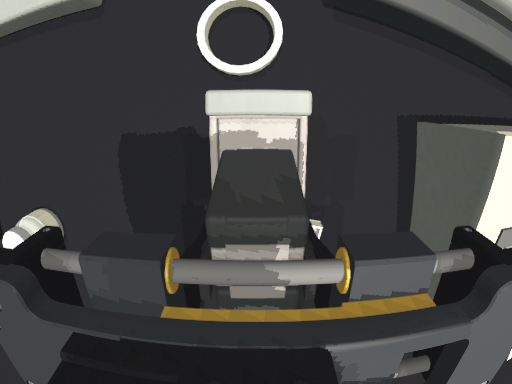

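```bash
python3 -m crank '[[0,0,-0.03,0],[0,0,-0.03,0],[0,0,-0.02,0],[0,0,-0.004,0],[0,0,0,0]]'; python3 -m crank '[[0,0,0,0],[0,0,-0.003,0],[0,0,0,0]]'; python3 - <<'E'
from h import *
np.set_printoptions(precision=4,suppress=True)
s=sense();print(s['tool_pos'],s['eef_rot'],s['grip_width']*87,s['force'])
E
```

```text
clock: 16.62
tool_pos: [0.5813, 0.1902, 0.136]
eef_rot: [-180.0, -0.1, 11.4]
force: [1.0, -0.2, -4.6]
grip_width: 0.52
clock: 17.0
tool_pos: [0.5807, 0.1901, 0.1324]
eef_rot: [-180.0, 0.0, 11.4]
force: [-0.4, 0.3, -4.9]
grip_width: 0.515
[0.5807 0.1901 0.1324] [-179.9971    0.0004   11.3938] 44.78422068366194 [-0.4435  0.3006 -4.9243]
```

```bash
python3 -m crank '[[0,0,-0.002,0],[0,0,0,0]]'; python3 -m crank '[[0,0,-0.0015,0],[0,0,0,0]]';python3 -m crank '[[0,0,-0.001,0],[0,0,0,0]]'
```

```text
clock: 17.25
tool_pos: [0.5806, 0.19, 0.1301]
eef_rot: [180.0, 0.0, 11.4]
force: [0.1, -0.9, -4.5]
grip_width: 0.521
clock: 17.5
tool_pos: [0.5808, 0.1901, 0.1287]
eef_rot: [180.0, -0.0, 11.4]
force: [1.0, 0.1, -4.5]
grip_width: 0.519
clock: 17.75
tool_pos: [0.581, 0.1901, 0.1284]
eef_rot: [-180.0, -0.0, 11.4]
force: [-0.5, 0.0, -0.5]
grip_width: 0.519
```

```bash
python3 -m crank '[[0,0,0,0],[0.0043,0.0009,-0.0014,0],[0,0,0,0]]' 0 15; python3 -m crank '[[0.0041,0.0008,-0.0016,0],[0,0,0,0]]'; python3 - <<'E'
from h import *
np.set_printoptions(precision=4,suppress=True)
s=sense();print(s['tool_pos'],s['eef_rot'],s['grip_width']*87,s['force'],s['ft_torque'])
P,D=snap('scene','s9')
S=cloud('scene',D).reshape(-1,3);g=s['tool_pos']
k=(np.hypot(S[:,0]-g[0],S[:,1]-g[1])<.08)&(S[:,2]>.03)&(S[:,2]<g[2]-.05)
a=np.radians(11.4);u=(S[k]-g)@np.array([np.cos(a),np.sin(a),0]);z=S[k][:,2]
for lo in np.arange(.03,.1,.01):
    m=(z>=lo)&(z<lo+.01)
    if m.sum()>5: print(round(lo,3),m.sum(),u[m].max())
E
```

```text
clock: 18.12
tool_pos: [0.5856, 0.1911, 0.1265]
eef_rot: [180.0, -0.1, 11.4]
force: [0.2, -0.2, -0.6]
grip_width: 0.539
clock: 18.38
tool_pos: [0.5896, 0.1919, 0.1248]
eef_rot: [180.0, -0.0, 11.4]
force: [1.3, 0.1, -1.4]
grip_width: 0.538
[0.5896 0.1919 0.1248] [179.9894  -0.0422  11.389 ] 46.77258674343059 [ 1.3071  0.1451 -1.3711] [-0.078  -0.0006  0.0032]
0.03 50 0.0723409714152681
0.04 99 0.0796288507679124
0.05 33 0.07063806706011481
0.06 39 0.040075606552111294
0.07 16 0.040539171250031876
```

```bash
python3 -m crank '[[0.0041,0.0008,-0.0018,0],[0,0,0,0],[0.004,0.0008,-0.002,0],[0,0,0,0]]'; python3 -m crank '[[0,0,-0.001,0],[0,0,0,0]]'; python3 - <<'E'
from h import *
np.set_printoptions(precision=4,suppress=True)
s=sense();print(s['tool_pos'],s['eef_rot'],s['grip_width']*87,s['force'],s['ft_torque'])
snap('wrist','w10')
P,D=snap('scene','s10');p=P[130:290,220:380,::-1];cv2.imwrite('pics/s10c.png',cv2.resize(p,None,fx=4,fy=3.7))
S=cloud('scene',D).reshape(-1,3);g=s['tool_pos']
k=(np.hypot(S[:,0]-g[0],S[:,1]-g[1])<.08)&(S[:,2]>.03)&(S[:,2]<g[2]-.05)
a=np.radians(11.4);u=(S[k]-g)@np.array([np.cos(a),np.sin(a),0]);z=S[k][:,2]
for lo in np.arange(.03,.1,.01):
    m=(z>=lo)&(z<lo+.01)&(u<.048)
    if m.sum()>5: print(round(lo,3),m.sum(),u[m].max(),np.percentile(u[m],[50,80]))
E
```

```text
clock: 18.92
tool_pos: [0.5964, 0.1933, 0.1216]
eef_rot: [-180.0, 0.2, 11.4]
force: [-4.4, -0.7, 6.7]
grip_width: 0.543
clock: 19.18
tool_pos: [0.5964, 0.1932, 0.1216]
eef_rot: [-180.0, 0.1, 11.4]
force: [-5.8, -1.4, 11.9]
grip_width: 0.544
[0.5964 0.1932 0.1216] [-179.955     0.1473   11.3887] 47.348515263564146 [-5.8439 -1.4154 11.8668] [-0.4966  1.6446 -0.0159]
0.03 41 0.03996451208009338 [0.0301 0.0375]
0.04 29 0.04087966085455495 [0.0371 0.0392]
0.05 36 0.04079097620763424 [0.036 0.038]
0.06 41 0.03951747139613641 [0.0328 0.0378]
0.07 6 0.038014985163214804 [0.0261 0.0371]
```

View pics/s10c.png

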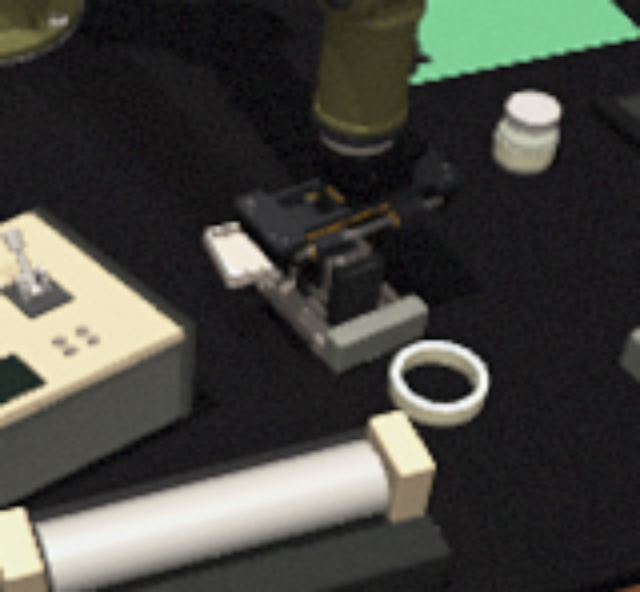

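View pics/w10.png

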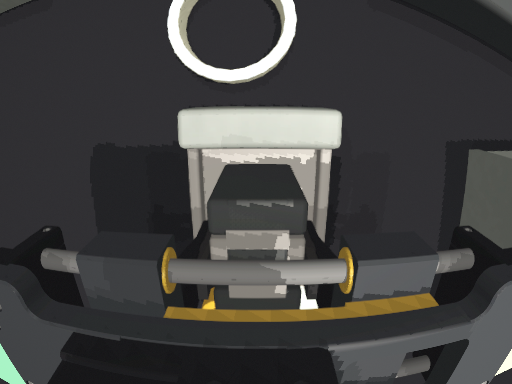

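```bash
python3 -m crank '[[-0.0015,-0.0003,0.001,0],[0,0,0,0]]';python3 -m crank '[[0,0,0,0],[0,0,0,0],[0,0,0,0],[0,0,0,0],[0,0,0,0]]' 1 ; python3 -m crank '[[0,0,0.01,0],[0,0,0.02,0],[0,0,0.03,0],[0,0,0.03,0],[0,0,0.03,0]]'; python3 -m crank '[[-0.02,0,0.03,0],[-0.03,0,0.03,0],[-0.03,0,0,0],[0,0,0,0],[0,0,0,0]]'; python3 - <<'E'
from h import *
np.set_printoptions(precision=4,suppress=True)
s=sense();print(s['tool_pos'],s['eef_rot'],s['grip_width']*87,s['force'])
C=calibration('wrist');p,d=snap('wrist','w11');W=wcloud(d,C).reshape(-1,3)
P,D=snap('scene','s11');p=P[130:290,170:380,::-1];cv2.imwrite('pics/s11c.png',cv2.resize(p,None,fx=3.8,fy=3.7))
T,E=snap('top','t11');cv2.imwrite('pics/t11c.png',cv2.resize(T[130:250,160:380,::-1],None,fx=3.6,fy=3.6))
a=np.radians(11.4);c=np.array([.599,.193,0])
for nm,Q in(('w',W),('s',cloud('scene',D).reshape(-1,3)),('t',cloud('top',E).reshape(-1,3))):
    u=(Q-c)@np.array([np.cos(a),np.sin(a),0]);v=(Q-c)@np.array([-np.sin(a),np.cos(a),0]);z=Q[:,2]
    m=(abs(u)<.048)&(abs(v)<.04)&(z>.075)&(z<.1)
    cc,n=fit(Q[m&(z>.082)&(abs(v)<.022)]);print(nm,m.sum(),u[m].min(),u[m].max(),v[m].min(),v[m].max(),np.median(z[m]),'normal',n)
E
```

```text
clock: 19.52
tool_pos: [0.596, 0.1932, 0.1217]
eef_rot: [-180.0, -0.0, 11.4]
force: [-0.8, -0.6, 5.2]
grip_width: 0.54
clock: 20.15
tool_pos: [0.5955, 0.1931, 0.1205]
eef_rot: [180.0, 0.0, 11.4]
force: [-0.4, -0.5, -0.5]
grip_width: 0.972
clock: 20.78
tool_pos: [0.596, 0.193, 0.2439]
eef_rot: [-180.0, -0.1, 11.4]
force: [-0.0, 0.1, 1.5]
grip_width: 1.0
clock: 21.4
tool_pos: [0.5163, 0.193, 0.3021]
eef_rot: [-180.0, -0.1, 11.4]
force: [-0.3, 0.0, -0.1]
grip_width: 1.002
[0.5163 0.193  0.3021] [-179.97     -0.1105   11.378 ] 87.19258665154612 [-0.347   0.0019 -0.131 ]
w 3187 -0.03522389099218015 0.034436038370954505 -0.030580693562375656 0.032797149163005364 0.08553037491101992 normal [ 0.003  -0.0081  1.    ]
s 251 -0.03484898554387575 0.03751081632465404 -0.0312627541975613 0.03196594712678937 0.08615582427252125 normal [ 0.0003 -0.0178  0.9998]
t 200 -0.040503082860468234 0.03001716525400641 -0.02412063061673827 0.022993692276960295 0.0846283031693966 normal [ 0.0164 -0.0115  0.9998]
```

View pics/s11c.png

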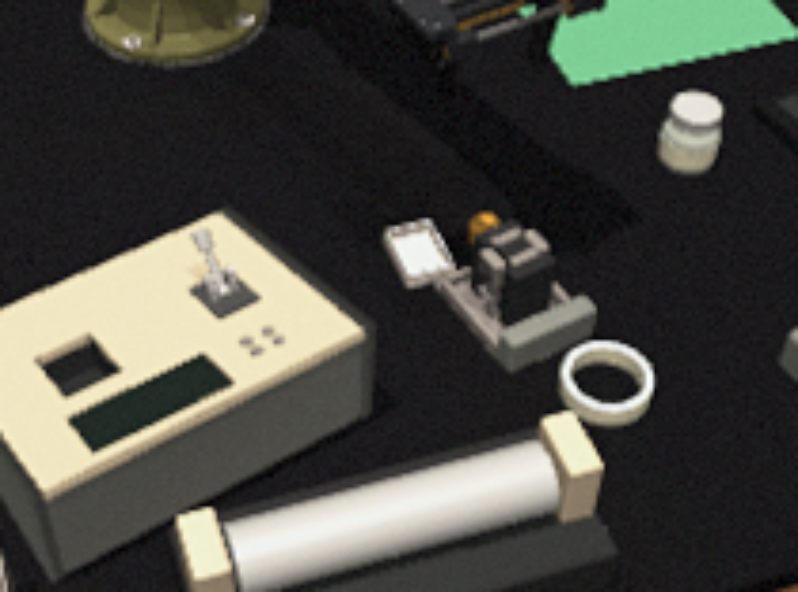

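View pics/t11c.png

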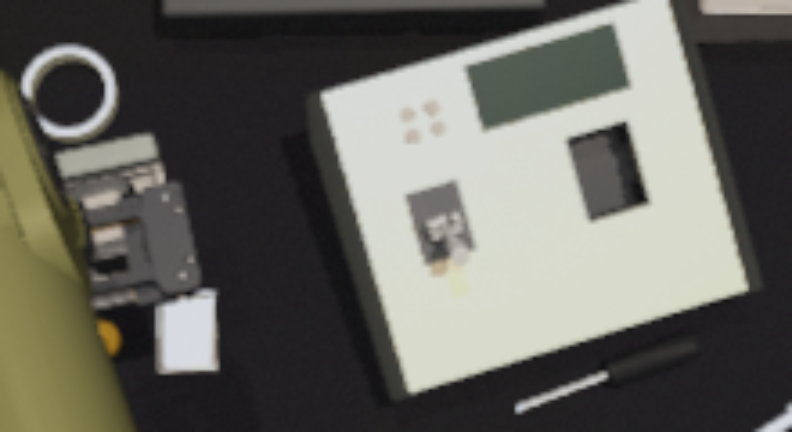

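View pics/w11.png

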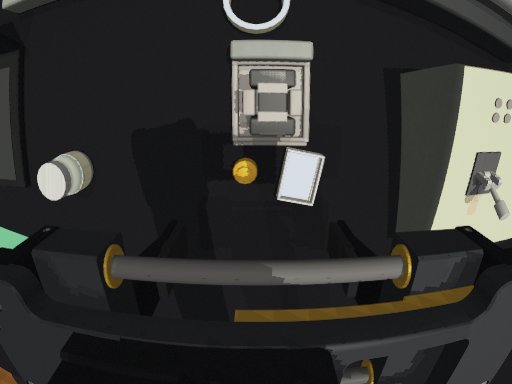

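The wrist view shows the pack standing level and centred in the cradle (270,102), with its top at z ≈ 0.086 (6 + 80 mm). The toggle is down on the near side (490,190), the weight (245,170) and tray (300,177) are where they were, and the robot is clear.

```bash
python3 -c "
from workcell import job,sense
print(job.close_job(), sense()['clock'])"
```

```text
the job is handed in; nothing more can be done
the job is handed in; nothing more can be done
```

I did the job in the order asked and handed it in shortly after 21.4 s of the 61 s allowed.

1. **Toggle:** I pulled the bat out about 10 mm, swung it to the near side and pushed it back down. After I let go, its height matched what it was when locked "on", so I take the pin to be in its lock. The later pictures still show it off.
2. **Battery pack:** I squeezed both buttons with a 35 N grip and drew the pack straight out along the bay's axis. There was no resistance beyond its weight of about 4.5 N.
3. **Placing:** I touched its low edge down on the cradle floor and eased it upright; the highest force I read was about 12 N. Then I opened the gripper and backed the arm clear.

**Final checks**
- **Pack:** it stands level, with the top's tilt measuring 0.5 to 1.2° depending on the camera. Its top is at 85–86 mm, where 86 is expected, and it is centred in the cradle to within about 2 mm.
- **Robot and bench:** the robot touches nothing. The weight, coupon tray, tape roll, jar and screwdriver look unmoved in the last pictures. The cup and caliper were not looked at again, but the arm never worked near them.
- **Disagreement:** the top camera reads about 5 mm nearer the robot in x than the other two, so I relied on the wrist camera.

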